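Lay out the stacked fan-drive spares in their foam trays

ROBOT

A 7-joint arm with a two-finger parallel gripper is mounted at the origin on the work surface. World frame = base frame: x ahead of the robot, y to its left, z up, the work surface at z = 0. Lengths are in mm, angles in rad, forces in N, time in s.
With the tool pointing down it reaches from about 425 to 875 mm from the base axis. Payload 8.4 kg.
Tool frame: the origin (TCP) lies midway between the tips of the shut fingers; the grasp point (between the pads) lies 19 mm behind it; z points along the fingers, x is the direction in which the jaws open and shut, and the axes are right-handed (so a half turn about z gives the same grasp; the last joint's range is limited). The gripper opens to 87 mm and grips with 3 to 60 N. Pads are 19 mm wide; open, the fingers measure 117 mm over their backs; the gripper's body (75 mm by 190 mm) begins 51 mm behind the grasp point.
Start: joints at [1.1, 0.333, 0.04, 1.465, -0.013, 1.343, -0.059], TCP at [236.116, -605.568, 222.546] pointing down, gripper open.
Joint ranges: [-2.58, 2.58], [-0.38, 2.09], [-1.3, 1.39], [0.25, 2.4], [-1.5, 4.64], [0.08, 2.09], [-2.65, 2.65]. Speed limits (rad/s): [2.22, 2.22, 2.79, 2.79, 3.14, 3.14, 3.14].

INTERFACE

Orientations are given as a unit quaternion [x, y, z, w].
In Python, from bench import manip gives the robot as it stands. The module is installed in compiled form; this text tells all that it offers.
- The arm moves only by the shell command python3 -m creep 'ROWS' [FORCE]. ROWS is JSON, one flat list of numbers, 7 for each row, row after row: the closure in counts, from 0 (fully open) to 255 (shut), then the shift along the world's x, y, z in mm, then the turn, a rotation vector about the world's x, y, z in degrees. A call has 1 to 12 rows; each row is the pose to reach, as a shift and turn from the pose commanded when the call began; what a row does not reach only later rows make up. A row lasts 1/12 s, in which the tool goes at most 41.7 mm and 7.16 degrees, less where a joint would pass 70% of its speed; a pose out of reach is approached as far as the arm can. A call with a gripper value outside its range is refused whole. The fingers move at their own pace and stop on an object; FORCE is the grip in N (left out, the last holds). Time passes only in rows, so rows that repeat a pose let the fingers close. It gives the time, the measured TCP pose, the force and the opening at its end, in the units of the state.
- manip.sense(): the state, without advancing time (a new reading comes with each control period).
- manip.snapshot(name): name is "scene" or "top"; returns a dict with "color" (420x560x3 uint8, red, green, blue), "range_z" (420x560 float32, mm along the optical axis (not along the pixel's ray), 0 where there is no reading), "fx", "fy", "cx", "cy" (pixels), "R" (3x3) and "t" (3): a world point X has camera coordinates R X + t. Camera axes: x right, y down, z forward; pixel columns grow to the right and rows downward; lengths in mm; the calibration is good to about 2 mm. A picture is of the moment at which its call begins.
- manip.sign_off(): hands the job in, once; it reports no verdict.
The state is a dict: "clock": time; "q": joint angles; "qd": joint speeds; "joint_torque": joint torques, N m; "eef_pos": TCP position; "orientation": TCP orientation; "contact_force": force on the tool from outside, world axes, zero at the start; "moment": the same for the moment, N m; "gripper_width": opening from 0.0 (shut) to 1.0 (fully open).
Only numpy, scipy, OpenCV 4.12 (cv2) and the standard library are available. Lean on these libraries where they do the work, as an engineer would, in place of code of your own. Each camera call takes 0.05 s, during which the arm holds its last target. There are 200 camera calls.

TASK

The spares for the belt drive of the duct fan stand on the bench in two stacks. Take the stacks apart from the top and lay each of the five parts in the foam tray whose cut-out has its size and shape, the same way up as it is now and flat on the blue floor of the cut-out. Set them down, do not drop them, and do not let any part tip over.

Things in the scene. Friction and masses are not known exactly. Their poses are not given: they have to be found in the camera images.
- large_pulley: The large cast-iron V-belt pulley, lying hub up: grooved rim 106 mm across and 18 mm high, round hub 46 mm across reaching 36 mm above the underside. 0.6 to 1 kg. Foot of one stack; the bushing or small pulley rests on its hub, and the collar on top of that. Origin: centre of its underside; z up along its axis.
- flange_bearing: Two-bolt flange bearing, grey, lying flat: lozenge flange 114 mm long (own x) by 60 mm wide (own y) and 14 mm high, round housing in its middle 46 mm across (54 mm at its foot), top 36 mm up. 0.4 to 0.65 kg. Foot of the other stack; the bushing or small pulley rests on it. Half a turn makes no difference. Origin: centre of its underside; z up along its axis.
- small_pulley: The small cast-iron V-belt pulley, lying hub up: grooved rim 84 mm across and 18 mm high, round hub 38 mm across reaching 36 mm above the underside. 0.45 kg. At the start it rests on the large pulley or on the flange bearing. Origin: centre of its underside; z up along its axis.
- bushing: Flanged taper bushing of dark iron, flange down: flange 62 mm across and 9 mm high with three small holes, barrel 42 mm across (slightly tapered) reaching 36 mm above the underside. 0.28 kg. At the start it rests on the large pulley or on the flange bearing, whichever has not the small pulley. Origin: centre of its underside; z up along its axis.
- collar: Bright steel shaft collar: plain round, 42 mm across, 24 mm high, black bore spot in the middle of its top. 0.13 to 0.21 kg. At the start it is the top (third) piece of the stack on the large pulley. Origin: centre of its underside; z up along its axis.
- tray_large_pulley: Black foam tray 142 mm square, 20 mm high, with a round cut-out 122 mm across (blue floor): for the large pulley. Fixed to the bench. The origin is the centre of the underside, on the bench; foam top 20 mm up, floor of the cut-out 12 mm up (cut-out 8 mm deep), z up.
- tray_bearing: Black foam tray 150 mm (own x) by 96 mm (own y), 20 mm high, with an oblong cut-out 130 by 76 mm (blue floor): for the flange bearing, long way along own x, either way round. Fixed to the bench. The origin is the centre of the underside, on the bench; foam top 20 mm up, floor of the cut-out 12 mm up (cut-out 8 mm deep), z up.
- tray_small_pulley: Black foam tray 120 mm square, 20 mm high, with a round cut-out 100 mm across (blue floor): for the small pulley. Fixed to the bench. The origin is the centre of the underside, on the bench; foam top 20 mm up, floor of the cut-out 12 mm up (cut-out 8 mm deep), z up.
- tray_bushing: Black foam tray 98 mm square, 20 mm high, with a round cut-out 78 mm across (blue floor): for the bushing. Fixed to the bench. The origin is the centre of the underside, on the bench; foam top 20 mm up, floor of the cut-out 12 mm up (cut-out 8 mm deep), z up.
- tray_collar: Black foam tray 78 mm square, 20 mm high, with a round cut-out 58 mm across (blue floor): for the collar. Fixed to the bench. The origin is the centre of the underside, on the bench; foam top 20 mm up, floor of the cut-out 12 mm up (cut-out 8 mm deep), z up.
Not all that is in view belongs to the job. Leave any purple look-alike of the collar alone. What is shaped like the tray_small_pulley but green is not meant.

How it is judged (in metres and radians):
At the end, for the whole second after the job is handed in: Each of the five parts lies in its own tray: its axis within 12 mm of the middle of the tray, its underside on the floor of the cut-out (9 to 14.5 mm above the underside of the tray), level within 0.08 rad, at rest and released (horizontal distance between large_pulley and tray_large_pulley below 0.012 m and z of large_pulley in the frame of tray_large_pulley between 0.009 and 0.0145 m and angle between each of large_pulley, flange_bearing, small_pulley, bushing, collar's own z axis and vertical below 0.08 rad and linear speed of each of large_pulley, flange_bearing, small_pulley, bushing, collar below 0.02 m/s and horizontal distance between flange_bearing and tray_bearing below 0.012 m and z of flange_bearing in the frame of tray_bearing between 0.009 and 0.0145 m and horizontal distance between small_pulley and tray_small_pulley below 0.012 m and z of small_pulley in the frame of tray_small_pulley between 0.009 and 0.0145 m and horizontal distance between bushing and tray_bushing below 0.012 m and z of bushing in the frame of tray_bushing between 0.009 and 0.0145 m and horizontal distance between collar and tray_collar below 0.012 m and z of collar in the frame of tray_collar between 0.009 and 0.0145 m); the robot touches nothing.
It fails at once if a part tips over (leans more than 40 degrees) (angle between any of large_pulley, flange_bearing, small_pulley, bushing, collar's own z axis and vertical above 0.7 rad).
It fails at once if a part is dropped or slammed into its tray (over its tray and lower than 60 mm it moves faster than 0.65 m/s: a free fall of about 20 mm) ((horizontal distance between large_pulley and tray_large_pulley below 0.05 m and z of large_pulley in the frame of tray_large_pulley below 0.06 m and linear speed of large_pulley above 0.65 m/s) or (horizontal distance between flange_bearing and tray_bearing below 0.05 m and z of flange_bearing in the frame of tray_bearing below 0.06 m and linear speed of flange_bearing above 0.65 m/s) or (horizontal distance between small_pulley and tray_small_pulley below 0.05 m and z of small_pulley in the frame of tray_small_pulley below 0.06 m and linear speed of small_pulley above 0.65 m/s) or (horizontal distance between bushing and tray_bushing below 0.05 m and z of bushing in the frame of tray_bushing below 0.06 m and linear speed of bushing above 0.65 m/s) or (horizontal distance between collar and tray_collar below 0.05 m and z of collar in the frame of tray_collar below 0.06 m and linear speed of collar above 0.65 m/s)).
It also fails if it takes over 115 s, if anything falls off the work surface, if the arm or the gripper's body presses on something with over 40 N, if the wrist force passes 120 N, or if a joint passes its speed limit or range.

## Working session

There is one attempt and no reset: what is moved stays moved. The work goes in short steps, Python scripts to look and compute and a shell command to move; the robot and the scene stay as the last step left them, time stands still between calls to the robot, and variables do not carry over. Pictures are saved under pics/ and viewed, on a budget of 14 in all, crops included, one or two more only if the job needs it, and the job is handed in when it is done.

```bash
mkdir -p pics; cat > h.py <<'E'
from bench import manip
import numpy as np, cv2
def snap(n,save=None):
    s=manip.snapshot(n)
    if save: cv2.imwrite('pics/'+save,cv2.resize(s['color'][:,:,::-1],(800,600),interpolation=cv2.INTER_CUBIC))
    return s
def cloud(s):
    z=s['range_z'];v,u=np.mgrid[:z.shape[0],:z.shape[1]]
    c=np.stack([(u-s['cx'])/s['fx']*z,(v-s['cy'])/s['fy']*z,z],-1)
    return (c-s['t'])@s['R']   # R^T(c-t)
E
python3 - <<'E'
from h import *
for n in('top','scene'):
    s=snap(n,n+'0.png'); np.savez(n+'0.npz',**s); print(n,s['R'].round(3).tolist(),s['t'],s['fx'],s['cx'],s['cy'])
print(manip.sense())
E
```

```text
top [[-0.008, -1.0, 0.015], [-0.993, 0.006, -0.121], [0.121, -0.016, -0.993]] [-100.38642272  500.7112708  1666.59113323] 509.52949778801354 286.6825575333623 196.8465022781508
scene [[0.717, 0.697, 0.012], [0.605, -0.612, -0.51], [-0.348, 0.373, -0.86]] [-291.02450199 -304.3415736  1458.81773406] 431.9676672479693 284.2790252388105 210.6846461574245
{'clock': 0.1, 'q': array([ 1.09979211,  0.33383236,  0.03987527,  1.46616148, -0.01335195,
        1.34331261, -0.05855414]), 'qd': array([ 0.00231436, -0.000732  ,  0.00178742, -0.00230925,  0.00093708,
       -0.00183374, -0.00051744]), 'joint_torque': array([ 3.31235788e-03, -6.57817698e+01,  1.33967869e+00, -4.04707754e+01,
       -5.97691233e-02,  4.08417522e-02,  2.86688748e-05]), 'eef_pos': array([ 235.94981261, -605.21350908,  221.76381232]), 'orientation': array([ 8.25602786e-01, -5.64251287e-01, -6.35755584e-04, -3.47446661e-04]), 'contact_force': array([-0.02983485,  0.28688799, -0.46056212]), 'moment': array([ 0.03141852, -0.0153147 ,  0.00043802]), 'gripper_width': 0.9998924601652217}
```

View pics/top0.png

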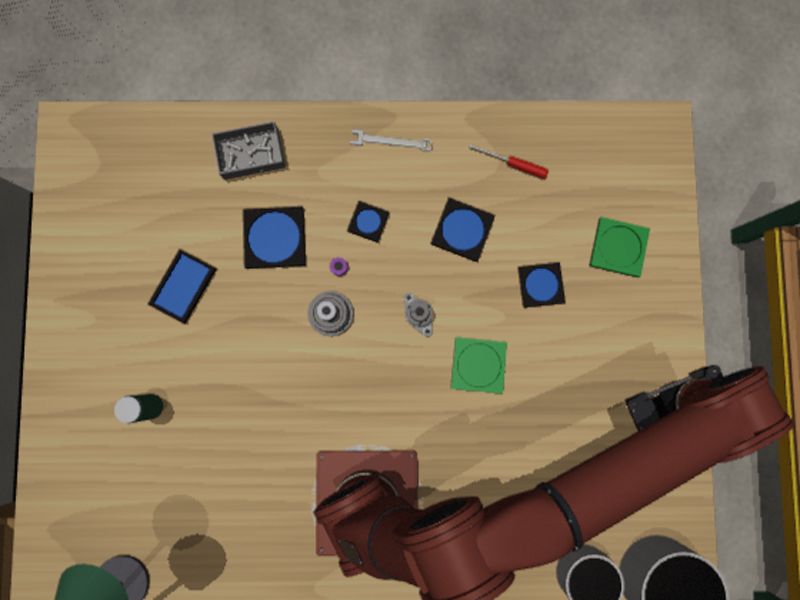

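View pics/scene0.png

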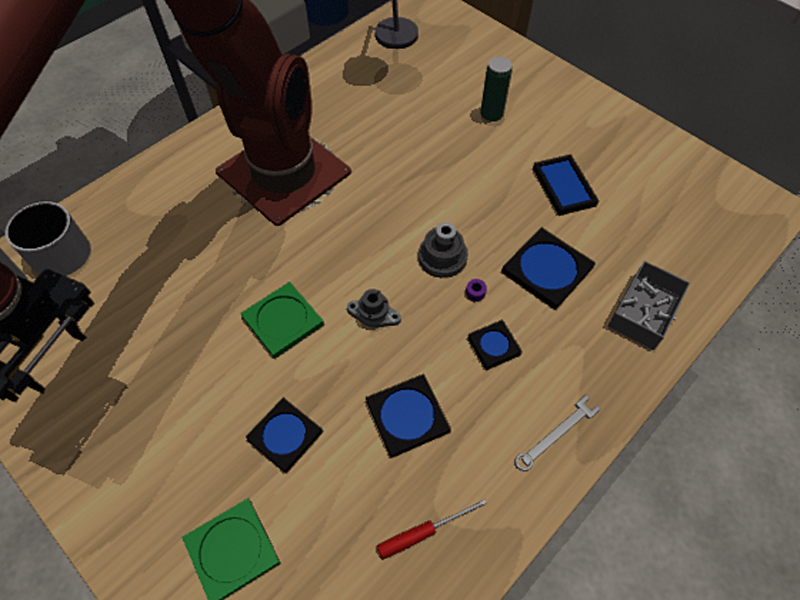

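Top view (800x600 px): the left stack (330,312) is large pulley, small pulley and collar. The right stack (419,314) is bearing and bushing. Candidates for the collar are the bright ring at (326,311) on the stack and the purple look-alike at (339,267); I choose the bright one. For the small-pulley tray, the candidates are black/blue (463,229) and green (479,365) and (620,247); I choose the black one. The other trays are large (274,237), collar (368,221), bushing (542,285) and bearing (182,286).

```bash
python3 - <<'E'
from h import *
for n in('top','scene'):
    s=dict(np.load(n+'0.npz')); P=cloud(s); c=s['color'].astype(int)
    blue=((c[...,2]>120)&(c[...,2]-c[...,0]>70)&(abs(P[...,0]-600)<300)).astype(np.uint8)
    k,l,st,ce=cv2.connectedComponentsWithStats(blue)
    print(n)
    for i in range(1,k):
        if st[i,4]<100: continue
        m=l==i
        # ray/plane z=12
        v,u=np.nonzero(m); d=np.stack([(u-s['cx'])/s['fx'],(v-s['cy'])/s['fy'],np.ones(len(u))],1)@s['R']
        o=-s['t']@s['R']; X=(o+d*((12-o[2])/d[:,2])[:,None])[:,:2].astype(np.float32)
        r=cv2.minAreaRect(X*1); print('tray',ce[i].round(),X.mean(0).round(1),'rect',np.round(r[0],1),np.round(r[1],1),round(r[2],1),'z',np.median(P[m][:,2]).round(1))
    for cx,cy in((470,125),(470,-20)):
        near=np.hypot(P[...,0]-cx,P[...,1]-cy)<100
        for lo,hi in((5,9),(10,17),(15,24),(32,39),(42,50),(50,58),(67,76),(90,99)):
            m=near&(P[...,2]>lo)&(P[...,2]<hi)
            if m.sum()>15:
                r=cv2.minAreaRect(P[m][:,:2].astype(np.float32)); print('band',(cx,cy),lo,hi,m.sum(),P[m][:,:2].mean(0).round(1),np.round(r[0],1),np.round(r[1],1),round(r[2],1),np.median(P[m][:,2]).round(1))
t=dict(np.load('top0.npz'))['color'][190:245,200:315,::-1]
cv2.imwrite('pics/crop1.png',cv2.resize(t,None,fx=6.9,fy=6.9,interpolation=cv2.INTER_CUBIC))
E
```

```text
top
tray [257. 154.] [648.7  -5.4] rect [648.1  -6. ] [51. 52.] 89.8 z 12.7
tray [324. 160.] [ 627.6 -230.7] rect [ 626.4 -230.5] [92.1 93.5] 89.2 z 13.4
tray [191. 166.] [611.2 218.2] rect [611.4 218.9] [115.1 113.4] 89.7 z 12.6
tray [127. 200.] [495.9 431.9] rect [496.1 432.1] [ 72.7 128.3] 61.6 z 13.0
tray [379. 199.] [ 494.2 -415.2] rect [ 495.  -414.4] [71.6 71.4] 89.6 z 13.9
band (470, 125) 5 9 235 [479.2 141.7] [470.3 130.7] [179.8 191.6] 50.5 6.6
band (470, 125) 10 17 121 [465.7  95.7] [472.  112.9] [162.6 185.1] 88.5 13.9
band (470, 125) 15 24 220 [478.1  98.3] [472.4 109.9] [157.1 187.3] 88.6 19.6
band (470, 125) 42 50 76 [425.2  84.3] [430.1  82.7] [71.8 78. ] 16.3 48.5
band (470, 125) 50 58 250 [427.1  83.6] [427.4  84.4] [80.8 82.1] 51.2 53.5
band (470, 125) 90 99 99 [429.   85.9] [428.9  84.7] [38.3 38.9] 87.7 95.9
band (470, -20) 5 9 331 [475.4 -23.6] [471.7 -25.1] [198.1 183.3] 16.6 6.5
band (470, -20) 10 17 122 [457.7 -14.8] [472.4 -18.6] [157.4 182.6] 19.5 13.6
band (470, -20) 15 24 125 [453.5   4.5] [477.  -17.2] [142.5 192.3] 6.2 18.8
band (470, -20) 42 50 52 [436
[... 971 characters left out ...]
] 36.7 52.8
band (470, 125) 90 99 136 [431.9  87.2] [431.6  87.5] [39.6 42.4] 86.1 95.5
band (470, -20) 5 9 56 [471.3   6.3] [472.   -7.9] [176.4 171. ] 32.6 5.9
band (470, -20) 10 17 209 [454.2 -12.7] [446.1 -10.3] [189.7 134.5] 65.9 14.6
band (470, -20) 15 24 178 [454.4  31.3] [490.3  -9.1] [139.5 184. ] 19.2 17.3
band (470, -20) 32 39 20 [439.5  46.5] [434.4 -15.7] [183.6  59.8] 86.7 37.5
band (470, -20) 42 50 68 [445.7 -21.1] [438.1 -19.1] [197.1  56.3] 87.4 46.0
band (470, -20) 50 58 109 [439.8  54.9] [430.8 -16.4] [194.6  59. ] 84.3 52.8
band (470, -20) 67 76 46 [435.9 -64.7] [432.6 -20.2] [ 31.8 191.5] 1.0 71.4
band (470, -20) 90 99 20 [437.2  70.7] [437.3  70.1] [22.8  6.6] 15.2 95.3
```

View pics/crop1.png

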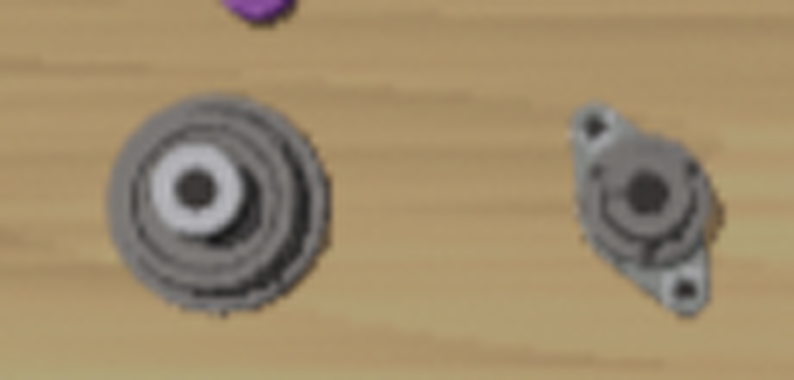

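The crop shows the bright collar at (197,190) on the small pulley and the bushing at (648,192) on the bearing. The bearing's bolt holes at (595,125) and (687,290) put its long axis at yaw ≈ +29°. The bearing tray's long axis is ≈ -28.5°. Now I swing towards the stack, turning the jaws to yaw 0.

```bash
python3 -m creep '[0,10,15,0,0,0,4, 0,30,44,0,0,0,10, 0,51,76,0,0,0,16, 0,72,108,0,0,0,22, 0,93,140,0,0,0,28, 0,114,172,0,0,0,34, 0,135,204,0,0,0,40, 0,156,236,0,0,0,46, 0,177,268,0,0,0,52, 0,198,300,0,0,0,58, 0,219,332,0,0,0,64, 0,240,364,0,0,0,69]' 40
```

```text
clock: 1.1
eef_pos: [476.6, -239.8, 222.4]
orientation: [1.0, 0.005, -0.0, 0.0]
contact_force: [1.0, -0.0, -0.4]
gripper_width: 1.003
```

```bash
python3 -m creep '[0,-4,26,0,0,0,0, 0,-9,64,0,0,0,0, 0,-14,102,0,0,0,0, 0,-19,140,0,0,0,0, 0,-24,178,0,0,0,0, 0,-29,216,0,0,0,0, 0,-34,254,-10,0,0,0, 0,-39,286,-25,0,0,0, 0,-43,312,-42,0,0,0, 0,-46,327,-60,0,0,0, 0,-46,327,-72,0,0,0, 0,-46,327,-72,0,0,0]'
python3 - <<'E'
from h import *
s=snap('scene'); i=s['color'][120:240,210:370,::-1]
cv2.imwrite('pics/c2.png',cv2.resize(i,None,fx=5,fy=5,interpolation=cv2.INTER_CUBIC))
E
```

```text
clock: 2.1
eef_pos: [428.2, 86.0, 148.2]
orientation: [1.0, 0.004, -0.002, 0.0]
contact_force: [0.1, -0.5, -0.4]
gripper_width: 0.995
```

View pics/c2.png

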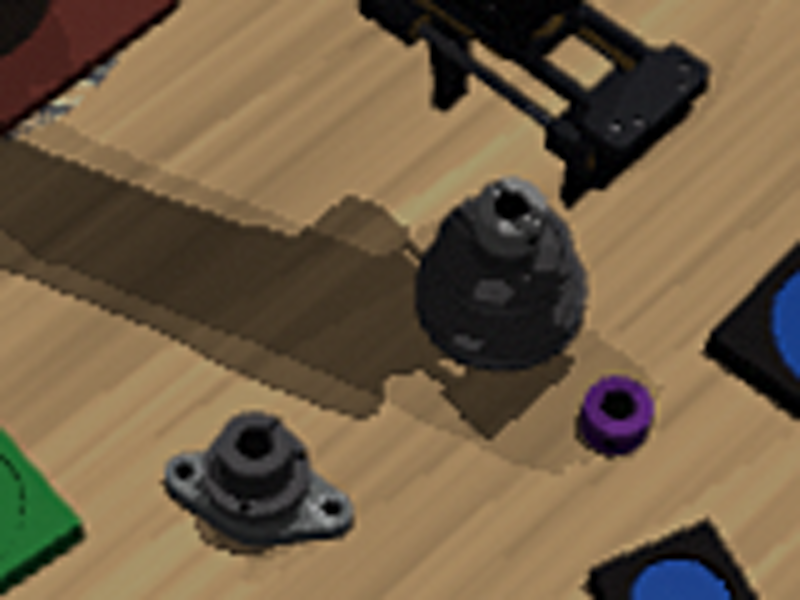

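Fingertips at (450,105) and (575,205) straddle the collar at (512,200), so the aim is good. Descend and grip.

```bash
python3 -m creep '[0,1,0,-15,0,0,0, 0,1,0,-40,0,0,0, 0,1,0,-60,0,0,0, 0,1,0,-68,0,0,0, 0,1,0,-68,0,0,0, 255,1,0,-68,0,0,0, 255,1,0,-68,0,0,0, 255,1,0,-68,0,0,0, 255,1,0,-68,0,0,0, 255,1,0,-68,0,0,0, 255,1,0,-68,0,0,0, 255,1,0,-68,0,0,0]' 25
```

```text
clock: 3.15
eef_pos: [431.2, 85.4, 82.7]
orientation: [1.0, 0.003, 0.0, 0.0]
contact_force: [-0.4, 0.6, -0.2]
gripper_width: 0.555
```

```bash
python3 -m creep '[255,0,0,0,0,0,0, 255,0,0,0,0,0,0, 255,0,0,0,0,0,0, 255,0,0,0,0,0,0, 255,0,0,10,0,0,0,255,0,0,30,0,0,0]'
```

```text
clock: 3.65
eef_pos: [429.2, 85.2, 111.4]
orientation: [1.0, 0.003, -0.002, -0.0]
contact_force: [0.5, -0.6, -1.6]
gripper_width: 0.474
```

```bash
python3 -m creep '[255,15,-6,5,0,0,0, 255,42,-17,5,0,0,0, 255,74,-30,5,0,0,0, 255,108,-44,5,0,0,0, 255,142,-58,5,0,0,0, 255,174,-71,0,0,0,0, 255,200,-81,-15,0,0,0, 255,214,-87,-30,0,0,0, 255,218,-88,-45,0,0,0, 255,218,-88,-55,0,0,0, 255,218,-88,-60,0,0,0, 255,218,-88,-60,0,0,0]'
python3 - <<'E'
from h import *
s=snap('scene'); i=s['color'][170:290,260:420,::-1]
t=snap('top'); j=t['color'][105:205,190:324,::-1]
P=cloud(t);np.savez('t1.npz',**t);np.savez('s1.npz',**s)
cv2.imwrite('pics/c3.png',np.hstack([cv2.resize(i,(400,300),interpolation=cv2.INTER_CUBIC),cv2.resize(j,(400,300),interpolation=cv2.INTER_CUBIC)]))
for s in (t,s):
    P=cloud(s)
    for c in((430,85),):
        near=np.hypot(P[...,0]-c[0],P[...,1]-c[1])<70
        for lo,hi in((14,24),(50,58),(69,76)):
            m=near&(P[...,2]>lo)&(P[...,2]<hi)
            X=P[m][:,:2].astype(np.float32)
            r=cv2.minEnclosingCircle(X); print(c,lo,m.sum(),X.mean(0),r)
E
```

```text
clock: 4.65
eef_pos: [647.2, -1.7, 51.4]
orientation: [1.0, 0.003, -0.001, -0.0]
contact_force: [0.5, 0.1, -2.4]
gripper_width: 0.474
(430, 85) 14 194 [425.3925   76.98973] ((429.5955810546875, 83.4293212890625), 52.80801773071289)
(430, 85) 50 260 [428.9737    84.431564] ((427.8650207519531, 84.44136047363281), 41.70672607421875)
(430, 85) 69 77 [427.81995  84.66851] ((427.9407043457031, 84.32103729248047), 18.989206314086914)
(430, 85) 14 262 [446.4028   67.64766] ((432.5570983886719, 85.3937759399414), 53.43415832519531)
(430, 85) 50 327 [432.11057   84.729645] ((430.9664306640625, 87.94354248046875), 43.10147476196289)
(430, 85) 69 102 [430.85165  86.6426 ] ((431.3258056640625, 86.2153549194336), 19.352262496948242)
```

View pics/c3.png

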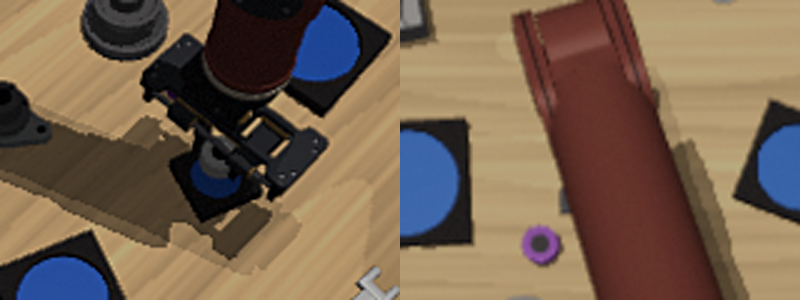

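The collar is over its tray (left half, about (213,165)). The arm hides the top view. Lower it and check the force.

```bash
python3 -m creep '[255,0,0,-10,0,0,0, 255,0,0,-18,0,0,0, 255,0,0,-23,0,0,0, 255,0,0,-26,0,0,0, 255,0,0,-28,0,0,0, 255,0,0,-29,0,0,0, 255,0,0,-29,0,0,0]'
```

```text
clock: 5.33
eef_pos: [649.1, -2.5, 23.4]
orientation: [1.0, 0.003, -0.0, -0.0]
contact_force: [-0.2, 0.5, -1.6]
gripper_width: 0.478
```

```bash
python3 -m creep '[255,0,0,-1,0,0,0, 255,0,0,-1.5,0,0,0, 0,0,0,-1.5,0,0,0, 0,0,0,-1.5,0,0,0, 0,0,0,-1.5,0,0,0, 0,0,0,-1.5,0,0,0,0,0,0,5,0,0,0,0,0,0,30,0,0,0, 0,-20,9,65,0,0,0, 0,-52,21,80,0,0,0, 0,-85,34,80,0,0,0, 0,-120,48,80,0,0,0]' 40
```

```text
clock: 6.33
eef_pos: [529.1, 45.9, 105.1]
orientation: [1.0, 0.002, 0.001, 0.0]
contact_force: [1.0, 0.2, 0.7]
gripper_width: 0.989
```

```bash
python3 -m creep '[0,-35,14,0,0,0,0, 0,-70,28,0,0,0,0, 0,-93,37,0,0,0,0, 0,-99.5,40,0,0,0,0, 0,-99.5,40,-8,0,0,0, 0,-99.5,40,-25,0,0,0, 0,-99.5,40,-38,0,0,0, 0,-99.5,40,-44,0,0,0, 0,-99.5,40,-46.5,0,0,0, 255,-99.5,40,-46.5,0,0,0, 255,-99.5,40,-46.5,0,0,0, 255,-99.5,40,-46.5,0,0,0]'
python3 -m creep '[255,0,0,0,0,0,0,255,0,0,0,0,0,0,255,0,0,0,0,0,0,255,0,0,0,0,0,0,255,0,0,0,0,0,0,255,0,0,0,0,0,0,255,0,0,0,0,0,0,255,0,0,0,0,0,0,255,0,0,0,0,0,0]'
```

```text
clock: 7.33
eef_pos: [430.3, 85.5, 57.6]
orientation: [1.0, 0.003, 0.0, -0.0]
contact_force: [-0.6, -0.2, -0.1]
gripper_width: 0.846
clock: 8.08
eef_pos: [429.8, 85.5, 57.2]
orientation: [1.0, 0.003, 0.0, -0.0]
contact_force: [0.4, -0.1, 0.7]
gripper_width: 0.426
```

```bash
python3 -m creep '[255,0,0,5,0,0,0, 255,0,0,20,0,0,0, 255,0,0,45,0,0,0, 255,5,-8,62,0,0,0, 255,20,-32,65,0,0,0, 255,38,-60,65,0,0,0, 255,56,-89,65,0,0,0, 255,75,-119,65,0,0,0, 255,94,-149,65,0,0,0, 255,113,-179,65,0,0,0, 255,132,-209,65,0,0,0,255,151,-239,60,0,0,0]'
python3 -m creep '[255,18,-28,-8,0,0,0, 255,34,-54,-18,0,0,0, 255,44,-70,-28,0,0,0, 255,47.5,-75,-40,0,0,0, 255,47.5,-75,-55,0,0,0, 255,47.5,-75,-63,0,0,0,  255,47.5,-75,-66,0,0,0,255,47.5,-75,-66,0,0,0]'
python3 - <<'E'
from h import *
s=snap('scene'); i=s['color'][210:330,200:360,::-1]
cv2.imwrite('pics/c4.png',cv2.resize(i,(800,600),interpolation=cv2.INTER_CUBIC))
E
```

```text
clock: 9.08
eef_pos: [581.1, -155.2, 117.3]
orientation: [1.0, 0.003, -0.0, -0.0]
contact_force: [1.0, 0.4, -3.7]
gripper_width: 0.422
clock: 9.75
eef_pos: [627.2, -227.4, 50.1]
orientation: [1.0, 0.003, -0.001, -0.001]
contact_force: [0.4, 0.1, -4.0]
gripper_width: 0.425
```

View pics/c4.png

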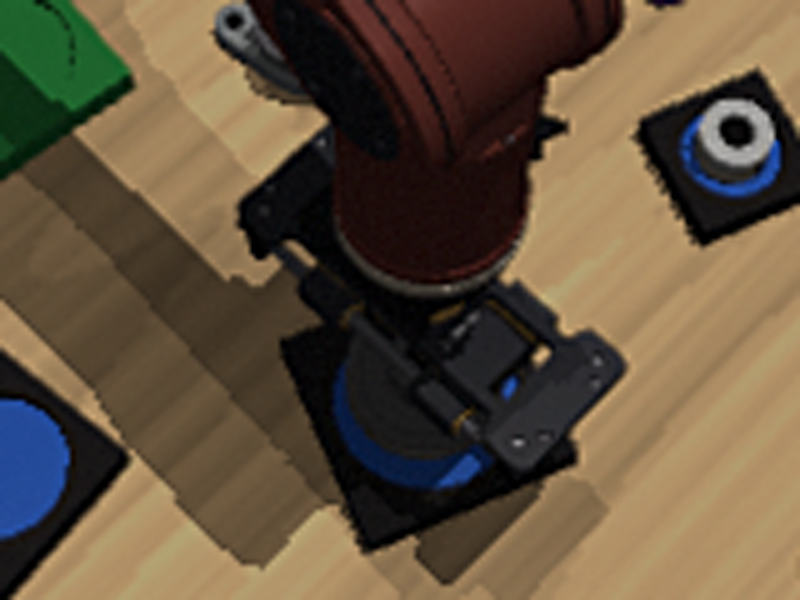

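The collar sits in its tray at (735,140), centred and flat. The small pulley hangs level over its tray at (430,420). Lower and release.

```bash
python3 -m creep '[255,0,0,-6,0,0,0, 255,0,0,-11,0,0,0, 255,0,0,-14,0,0,0, 255,0,0,-16,0,0,0, 255,0,0,-17.5,0,0,0, 255,0,0,-18.5,0,0,0, 255,0,0,-18.5,0,0,0]'
```

```text
clock: 10.38
eef_pos: [628.0, -228.5, 33.2]
orientation: [1.0, 0.003, -0.0, 0.0]
contact_force: [-4.6, 1.1, 3.5]
gripper_width: 0.419
```

```bash
python3 -m creep '[0,0,0,0,0,0,0, 0,0,0,0,0,0,0, 0,0,0,0,0,0,0, 0,0,0,0,0,0,0, 0,0,0,0,0,0,0, 0,0,0,8,0,0,0, 0,0,0,30,0,0,0, 0,0,0,65,0,0,0, 0,0,0,95,0,0,0, 0,0,0,105,0,0,0]'
python3 - <<'E'
from h import *
for n in('top','scene'):
    s=snap(n,n+'5.png'); P=cloud(s)
    near=np.hypot(P[...,0]-437,P[...,1]+20)<45
    for lo,hi in((11,16),(42,48),(68,77)):
        X=P[near&(P[...,2]>lo)&(P[...,2]<hi)][:,:2].astype(np.float32)
        if len(X)>8: print(n,lo,len(X),X.mean(0),cv2.minEnclosingCircle(X),cv2.minAreaRect(X))
E
```

```text
clock: 11.22
eef_pos: [630.5, -228.9, 143.5]
orientation: [1.0, 0.003, 0.003, 0.001]
contact_force: [1.2, 0.5, 0.8]
gripper_width: 0.985
```

View pics/top5.png

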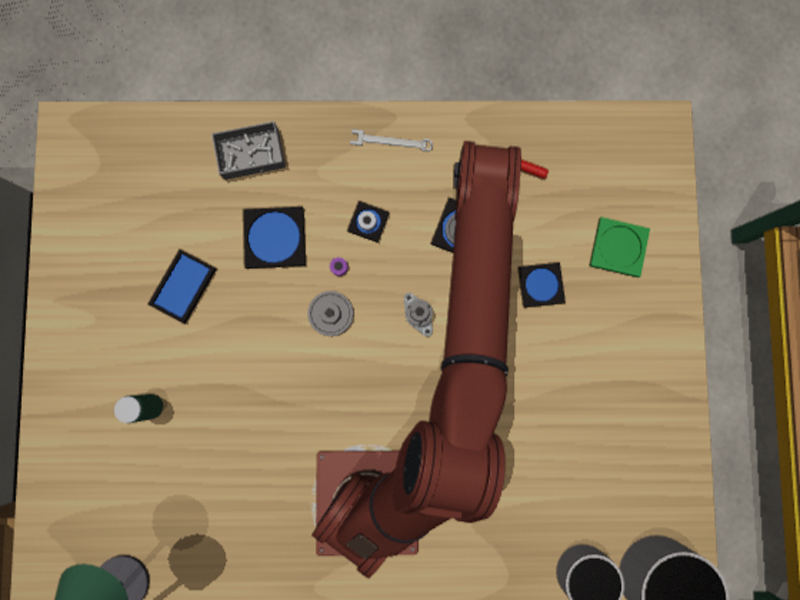

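The large pulley is now bare at (330,314), the collar is in its tray at (367,221), and the bearing with bushing is at (419,314). My assumed y for that stack was wrong, so I measure it again.

```bash
python3 - <<'E'
from h import *
for n in('top','scene'):
    s=snap(n); P=cloud(s)
    if n=='top': c=P[218,293,:2]; print(P[218,293])
    near=np.hypot(P[...,0]-c[0],P[...,1]-c[1])<72
    for lo,hi in((11,18),(40,48),(68,77)):
        X=P[near&(P[...,2]>lo)&(P[...,2]<hi)][:,:2].astype(np.float32)
        if len(X)>8: print(n,lo,len(X),X.mean(0),cv2.minEnclosingCircle(X),cv2.minAreaRect(X))
    near=np.hypot(P[...,0]-430,P[...,1]-85)<75
    for lo,hi in((15,22),(32,40)):
        X=P[near&(P[...,2]>lo)&(P[...,2]<hi)][:,:2].astype(np.float32)
        print('LP',n,lo,len(X),X.mean(0),cv2.minEnclosingCircle(X))
E
```

```text
[ 425.72027932 -122.95982354   75.10727075]
top 11 110 [ 419.19748  -121.328354] ((426.71942138671875, -120.99022674560547), 70.4137191772461) ((420.401123046875, -114.1708755493164), (115.30612182617188, 115.28040313720703), 20.77080535888672)
top 40 85 [ 425.129   -121.82574] ((428.3060302734375, -123.88825988769531), 30.991247177124023) ((428.6990661621094, -123.93515014648438), (57.435794830322266, 60.44554138183594), 75.628662109375)
top 68 97 [ 428.69568 -123.48758] ((428.37127685546875, -123.3689956665039), 20.245487213134766) ((428.9772033691406, -123.72991943359375), (39.054664611816406, 37.51167297363281), 62.30410385131836)
LP top 15 360 [427.9329   84.15001] ((432.4211730957031, 75.5683822631836), 60.089691162109375)
LP top 32 103 [429.13235  82.43778] ((429.1927490234375, 82.63048553466797), 22.61371612548828)
scene 11 73 [ 398.61505 -141.86084] ((403.6490478515625, -142.57952880859375), 27.145864486694336) ((403.0133361816406, -144.07476806640625), (24.338956832885742, 52.77510452270508), 68.47034454345703)
scene 40 58 [ 423.21103 -141.118  ] ((421.12188720703125, -135.27064514160156), 24.609949111938477) ((420.0728759765625, -139.315673828125), (19.378549575805664, 48.42790603637695), 72.30139923095703)
scene 68 94 [ 430.1157  -127.53712] ((430.81927490234375, -122.72885131835938), 19.787824630737305) ((428.91546630859375, -129.12551879882812), (25.634687423706055, 39.13288497924805), 73.19537353515625)
LP scene 15 0 [nan nan] ((0.0, 0.0), 0.0)
LP scene 32 0 [nan nan] ((0.0, 0.0), 0.0)<stdin>:12: RuntimeWarning: Mean of empty slice.
  ret = um.true_divide(
```

```bash
python3 -m creep '[0,-15,8,0,0,0,0, 0,-45,24,0,0,0,0, 0,-80,43,0,0,0,0, 0,-115,62,0,0,0,0, 0,-150,80,0,0,0,0, 0,-180,96,-5,0,0,0, 0,-195,104,-15,0,0,0, 0,-198,106,-35,0,0,0, 0,-198,106,-60,0,0,0, 0,-198,106,-78,0,0,0, 0,-198,106,-87,0,0,0, 0,-198,106,-89,0,0,0]'
python3 -m creep '[255,0,0,0,0,0,0,255,0,0,0,0,0,0,255,0,0,0,0,0,0,255,0,0,0,0,0,0,255,0,0,0,0,0,0,255,0,0,0,0,0,0,255,0,0,0,0,0,0,255,0,0,0,0,0,0,255,0,0,0,0,0,0,255,0,0,0,0,0,0,255,0,0,0,0,0,0]' 35
```

```text
clock: 12.42
eef_pos: [428.2, -122.0, 46.2]
orientation: [1.0, 0.003, -0.002, -0.001]
contact_force: [0.5, 0.6, -0.5]
gripper_width: 0.998
clock: 13.33
eef_pos: [430.2, -122.6, 48.7]
orientation: [1.0, 0.003, 0.0, 0.0]
contact_force: [-0.3, 0.0, 2.7]
gripper_width: 0.476
```

```bash
python3 -m creep '[255,0,0,5,0,0,0, 255,0,0,18,0,0,0, 255,2,-10,30,0,0,0, 255,9,-38,40,0,0,0, 255,17,-74,40,0,0,0, 255,25,-110,40,0,0,0, 255,33,-146,40,0,0,0, 255,41,-182,40,0,0,0, 255,49,-218,35,0,0,0, 255,57,-254,20,0,0,0, 255,63,-280,8,0,0,0, 255,65,-290,-2,0,0,0]'
python3 -m creep '[255,0,0,-3,0,0,0, 255,0,0,-4,0,0,0]'
python3 - <<'E'
from h import *
s=snap('scene'); i=s['color'][230:350,110:270,::-1]
cv2.imwrite('pics/c6.png',cv2.resize(i,(800,600),interpolation=cv2.INTER_CUBIC))
E
```

```text
clock: 14.33
eef_pos: [493.7, -417.2, 44.9]
orientation: [1.0, 0.0, -0.001, 0.0]
contact_force: [-0.0, -0.3, -3.1]
gripper_width: 0.473
clock: 14.5
eef_pos: [494.3, -411.4, 41.0]
orientation: [1.0, 0.002, -0.001, -0.001]
contact_force: [0.2, 0.4, -2.0]
gripper_width: 0.473
```

View pics/c6.png

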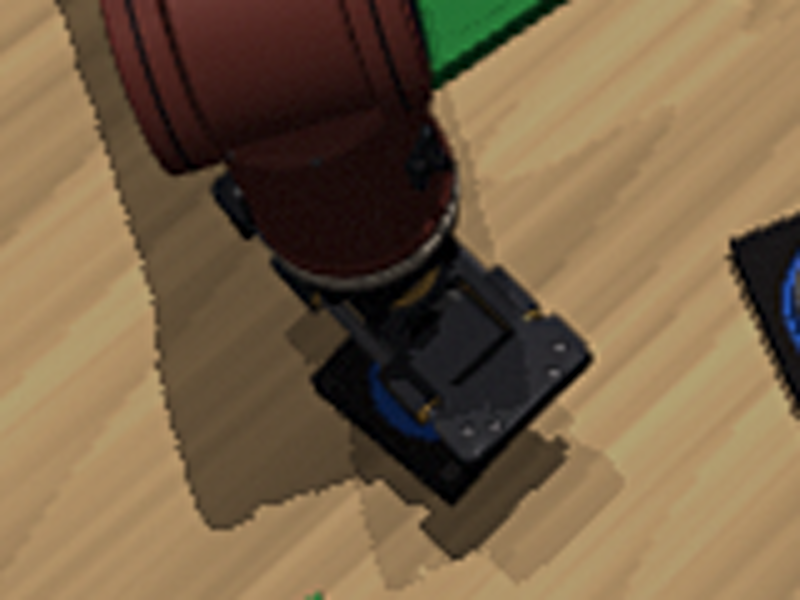

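The gripper is over the bushing tray (about (440,430)); the bushing itself is hidden. Lower and watch the force.

```bash
python3 -m creep '[255,0,0,-6,0,0,0, 255,0,0,-11,0,0,0, 255,0,0,-14,0,0,0, 255,0,0,-16,0,0,0, 255,0,0,-17.5,0,0,0, 255,0,0,-18.5,0,0,0, 255,0,0,-18.5,0,0,0]'
```

```text
clock: 15.13
eef_pos: [495.1, -412.3, 24.8]
orientation: [1.0, 0.003, -0.0, -0.0]
contact_force: [-3.5, 2.5, 3.9]
gripper_width: 0.476
```

Seated (Fz rose from −2 to +4). Release, rise, return towards the bearing, and look.

```bash
python3 -m creep '[0,0,0,0,0,0,0, 0,0,0,0,0,0,0, 0,0,0,0,0,0,0, 0,0,0,0,0,0,0, 0,0,0,0,0,0,0, 0,0,0,8,0,0,0, 0,0,0,30,0,0,0, 0,0,0,65,0,0,0, 0,10,20,95,0,0,0, 0,22,50,95,0,0,0,0,34,80,95,0,0,0,0,40,100,95,0,0,0]'
python3 - <<'E'
from h import *
for n in('top','scene'):
    s=snap(n); P=cloud(s)
    i=s['color'][90:240,90:420,::-1] if n=='top' else s['color'][110:330,170:430,::-1]
    cv2.imwrite('pics/'+n+'7.png',cv2.resize(i,None,fx=2.4,fy=2.4,interpolation=cv2.INTER_CUBIC))
    near=np.hypot(P[...,0]-430,P[...,1]+122)<72
    for lo,hi in((11,18),(33,40)):
        X=P[near&(P[...,2]>lo)&(P[...,2]<hi)][:,:2].astype(np.float32)
        if len(X)>8: print(n,lo,len(X),X.mean(0),cv2.minEnclosingCircle(X),cv2.minAreaRect(X))
    near=np.hypot(P[...,0]-430,P[...,1]-85)<75
    for lo,hi in((15,22),(32,40)):
        X=P[near&(P[...,2]>lo)&(P[...,2]<hi)][:,:2].astype(np.float32)
        print('LP',n,lo,len(X),X.mean(0),cv2.minEnclosingCircle(X))
E
```

```text
clock: 16.13
eef_pos: [537.2, -309.3, 120.7]
orientation: [1.0, 0.004, 0.001, -0.0]
contact_force: [0.2, 1.1, 0.1]
gripper_width: 0.999
top 11 145 [ 423.24265 -122.40002] ((431.11572265625, -116.42576599121094), 65.02796936035156) ((427.23992919921875, -126.09503173828125), (104.57561492919922, 108.81170654296875), 38.26838684082031)
top 33 77 [ 425.225  -122.4425] ((424.5430603027344, -120.85785675048828), 21.36004066467285) ((425.62469482421875, -120.79347229003906), (39.661865234375, 36.970062255859375), 52.82283401489258)
LP top 15 365 [429.5319   83.10549] ((428.5066223144531, 83.1339111328125), 53.685970306396484)
LP top 32 97 [429.63373   85.004814] ((429.6543273925781, 83.81541442871094), 23.10494613647461)
scene 11 181 [ 444.2728  -114.56606] ((431.37786865234375, -113.25882720947266), 52.253662109375) ((434.58197021484375, -117.03408813476562), (99.18380737304688, 55.24599838256836), 40.321685791015625)
scene 33 111 [ 428.27338 -119.59641] ((429.26934814453125, -122.1399917602539), 21.598766326904297) ((430.04827880859375, -119.87466430664062), (37.42190170288086, 40.516258239746094), 58.93168258666992)
LP scene 15 411 [434.97263  83.18374] ((432.62255859375, 86.46699523925781), 54.591392517089844)
LP scene 32 149 [432.17917   85.288124] ((432.4088134765625, 86.61399841308594), 25.249807357788086)
```

View pics/top7.png

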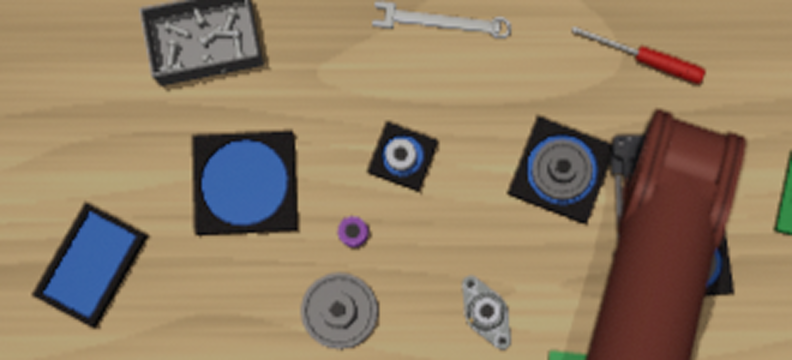

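View pics/scene7.png

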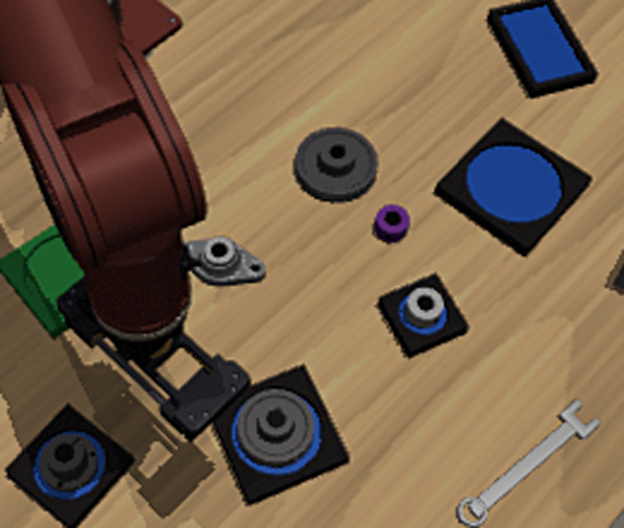

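Collar (400,155 / 425,305), small pulley (563,167 / 275,425) and bushing (70,460, scene) are all flat and centred in their trays. The bearing's holes at (470,284) and (502,340) put it at yaw ≈ 29.5°, with its centre at about (427.5, −121.3). Next I grip the bearing housing.

```bash
python3 -m creep '[0,-8,14,0,0,0,0, 0,-24,42,0,0,0,0, 0,-42,75,0,0,0,0, 0,-60,108,0,0,0,0, 0,-78,140,-10,0,0,0, 0,-94,168,-25,0,0,0, 0,-104,186,-40,0,0,0, 0,-107.5,191,-58,0,0,0, 0,-107.5,191,-78,0,0,0, 0,-107.5,191,-90,0,0,0, 0,-107.5,191,-96,0,0,0, 0,-107.5,191,-98.5,0,0,0]'
python3 -m creep '[0,0,0,0,0,0,0,255,0,0,0,0,0,0,255,0,0,0,0,0,0,255,0,0,0,0,0,0,255,0,0,0,0,0,0,255,0,0,0,0,0,0,255,0,0,0,0,0,0,255,0,0,0,0,0,0,255,0,0,0,0,0,0,255,0,0,0,0,0,0,255,0,0,0,0,0,0,255,0,0,0,0,0,0]' 45
```

```text
clock: 17.23
eef_pos: [427.3, -121.9, 20.1]
orientation: [1.0, 0.002, -0.0, -0.0]
contact_force: [-0.7, 1.2, -0.6]
gripper_width: 1.001
clock: 18.23
eef_pos: [427.8, -121.6, 20.6]
orientation: [1.0, 0.003, 0.0, 0.0]
contact_force: [1.1, -0.6, 0.2]
gripper_width: 0.519
```

```bash
python3 -m creep '[255,0,0,5,0,0,0, 255,0,0,18,0,0,0, 255,0,0,40,0,0,0, 255,3,12,60,0,0,0, 255,8,40,65,0,0,-4, 255,14,75,65,0,0,-9, 255,20,112,65,0,0,-14, 255,26,149,65,0,0,-19, 255,32,186,65,0,0,-24, 255,38,223,65,0,0,-29, 255,44,260,65,0,0,-34, 255,50,297,65,0,0,-39]'
python3 -m creep '[255,4,36,0,0,0,-4, 255,7,72,0,0,0,-8, 255,10,108,0,0,0,-12, 255,12,144,0,0,0,-15, 255,14,180,0,0,0,-17, 255,16,214,-5,0,0,-19, 255,18,240,-15,0,0,-19, 255,19,254,-27,0,0,-19, 255,19.5,259,-40,0,0,-19, 255,19.5,259,-49,0,0,-19, 255,19.5,259,-53,0,0,-19, 255,19.5,259,-53,0,0,-19]'
python3 - <<'E'
from h import *
s=snap('scene'); t=snap('top')
i=s['color'][80:180,330:463,::-1];j=t['color'][150:250,70:203,::-1]
cv2.imwrite('pics/c8.png',np.hstack([cv2.resize(a,(400,300),interpolation=cv2.INTER_CUBIC) for a in(i,j)]))
E
```

```text
clock: 19.23
eef_pos: [476.7, 176.6, 85.1]
orientation: [0.943, -0.334, -0.001, 0.001]
contact_force: [1.5, -0.8, -5.3]
gripper_width: 0.514
clock: 20.23
eef_pos: [496.5, 433.2, 32.2]
orientation: [0.876, -0.483, -0.0, 0.001]
contact_force: [0.3, 0.4, -6.6]
gripper_width: 0.516
```

View pics/c8.png

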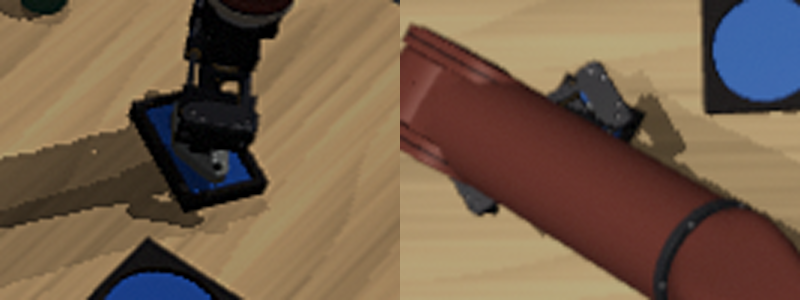

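The bearing's near bolt ear lies inside the tray at (215,165, left half), aligned with the long axis. It's already at floor height, so I nudge down and check the force.

```bash
python3 -m creep '[255,0,0,-0.5,0,0,0, 255,0,0,-1,0,0,0, 255,0,0,-1,0,0,0]'
```

```text
clock: 20.58
eef_pos: [498.1, 432.8, 32.0]
orientation: [0.875, -0.483, 0.001, 0.0]
contact_force: [-0.8, -3.1, -0.5]
gripper_width: 0.517
```

```bash
python3 -m creep '[0,0,0,0,0,0,0, 0,0,0,0,0,0,0, 0,0,0,0,0,0,0, 0,0,0,0,0,0,0, 0,0,0,0.5,0,0,0, 0,0,0,8,0,0,0, 0,0,0,30,0,0,0, 0,0,-10,60,0,0,4, 0,-5,-38,75,0,0,9, 0,-12,-75,75,0,0,14, 0,-19,-112,75,0,0,20,0,-25,-140,75,0,0,25]'
python3 - <<'E'
from h import *
s=snap('scene'); t=snap('top')
i=s['color'][80:180,330:463,::-1];j=t['color'][150:250,70:203,::-1]
cv2.imwrite('pics/c9.png',np.hstack([cv2.resize(a,(400,300),interpolation=cv2.INTER_CUBIC) for a in(i,j)]))
for s in(s,t):
    P=cloud(s); near=np.hypot(P[...,0]-497,P[...,1]-434)<60
    for lo,hi in((22,30),(44,52)):
        X=P[near&(P[...,2]>lo)&(P[...,2]<hi)]
        if len(X)>8: print(lo,len(X),X.mean(0),cv2.minAreaRect(X[:,:2].astype(np.float32)))
E
```

```text
clock: 21.58
eef_pos: [471.9, 291.9, 107.1]
orientation: [0.96, -0.279, 0.001, 0.0]
contact_force: [0.8, -1.0, 0.5]
gripper_width: 1.001
22 128 [520.90319502 429.13832438  25.80223336] ((510.2115783691406, 444.89544677734375), (75.42227172851562, 114.61124420166016), 31.619958877563477)
44 47 [505.23318642 439.37071476  47.55281318] ((508.542236328125, 437.67974853515625), (22.486841201782227, 41.09685516357422), 45.79940414428711)
22 19 [461.57954836 462.26055915  26.75904938] ((466.5201110839844, 468.13726806640625), (57.76941680908203, 12.416753768920898), 49.22181701660156)
```

View pics/c9.png

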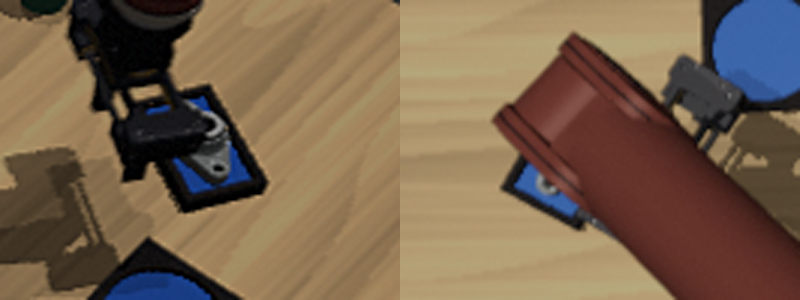

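The bearing appears flat in its tray but is partly hidden; I'll check it later. Now the large pulley.

```bash
python3 -m creep '[0,-5,-25,0,0,0,5, 0,-12,-60,0,0,0,10, 0,-19,-96,0,0,0,15, 0,-26,-132,0,0,0,20, 0,-33,-168,-8,0,0,20, 0,-39,-196,-20,0,0,20, 0,-41,-209,-38,0,0,20, 0,-41,-209.5,-58,0,0,20, 0,-41,-209.5,-74,0,0,20, 0,-41,-209.5,-82,0,0,20, 0,-41,-209.5,-85.5,0,0,20, 0,-41,-209.5,-85.5,0,0,20]'
python3 -m creep '[255,0,0,0,0,0,0,255,0,0,0,0,0,0,255,0,0,0,0,0,0,255,0,0,0,0,0,0,255,0,0,0,0,0,0,255,0,0,0,0,0,0,255,0,0,0,0,0,0,255,0,0,0,0,0,0,255,0,0,0,0,0,0,255,0,0,0,0,0,0,255,0,0,0,0,0,0]' 55
```

```text
clock: 22.68
eef_pos: [431.1, 85.7, 21.0]
orientation: [0.994, -0.11, -0.0, -0.0]
contact_force: [-0.5, 0.1, 0.1]
gripper_width: 1.003
clock: 23.6
eef_pos: [431.3, 84.9, 21.1]
orientation: [0.994, -0.111, 0.0, 0.0]
contact_force: [-0.1, 0.5, 1.4]
gripper_width: 0.517
```

```bash
python3 -m creep '[255,0,0,4,0,0,0, 255,0,0,14,0,0,0, 255,2,2,30,0,0,0, 255,16,12,42,0,0,0, 255,42,32,45,0,0,0, 255,74,55,45,0,0,0, 255,106,79,45,0,0,0, 255,136,102,45,0,0,0, 255,162,121,42,0,0,0, 255,176,132,36,0,0,0, 255,181,135.5,30,0,0,0, 255,181,135.5,29,0,0,0]'
python3 -m creep '[255,0,0,0,0,0,0]'
python3 - <<'E'
from h import *
s=snap('scene'); i=s['color'][120:250,300:473,::-1]
cv2.imwrite('pics/c10.png',cv2.resize(i,(800,600),interpolation=cv2.INTER_CUBIC))
E
```

```text
clock: 24.6
eef_pos: [611.6, 221.2, 48.6]
orientation: [0.994, -0.11, -0.001, -0.0]
contact_force: [-1.0, -1.2, -6.6]
gripper_width: 0.513
clock: 24.68
eef_pos: [610.8, 219.7, 49.1]
orientation: [0.994, -0.11, -0.001, 0.001]
contact_force: [-0.3, 0.2, -6.5]
gripper_width: 0.517
```

View pics/c10.png

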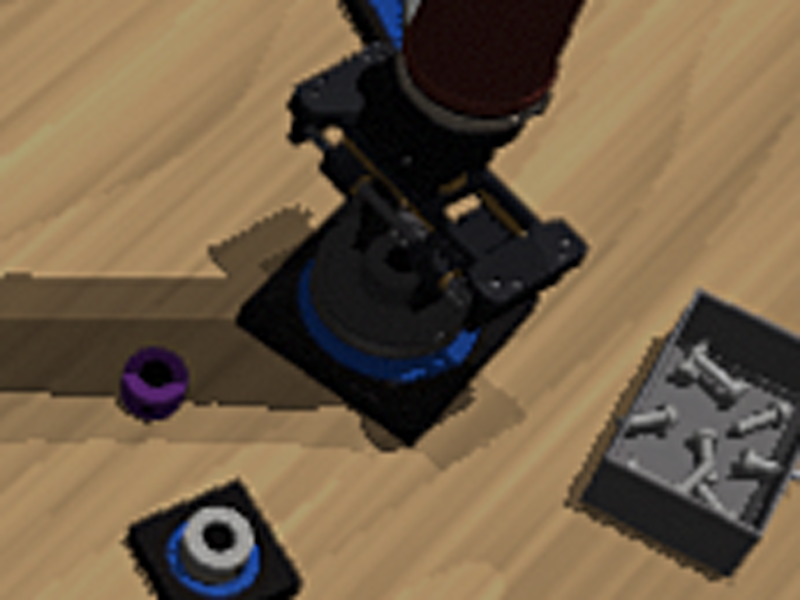

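The large pulley is level and centred over its tray at (390,285). Lower it, 17.5 mm to go.

```bash
python3 -m creep '[255,0,0,-5,0,0,0, 255,0,0,-10,0,0,0, 255,0,0,-13,0,0,0, 255,0,0,-15,0,0,0, 255,0,0,-16.5,0,0,0, 255,0,0,-17.5,0,0,0, 255,0,0,-17.5,0,0,0]'
```

```text
clock: 25.32
eef_pos: [611.9, 220.0, 33.3]
orientation: [0.994, -0.111, -0.0, 0.0]
contact_force: [-3.6, -2.5, 1.6]
gripper_width: 0.513
```

Seated. Release, rise, back off to the right and make the final check.

```bash
python3 -m creep '[0,0,0,0,0,0,0, 0,0,0,0,0,0,0, 0,0,0,0,0,0,0, 0,0,0,0,0,0,0, 0,0,0,0,0,0,0, 0,0,0,8,0,0,0, 0,0,0,30,0,0,0, 0,0,0,65,0,0,0, 0,-10,-20,100,0,0,0, 0,-30,-50,130,0,0,0,0,-55,-80,150,0,0,0,0,-80,-110,150,0,0,0]'
python3 -m creep '[0,-10,-38,0,0,0,0, 0,-20,-76,0,0,0,0, 0,-30,-114,0,0,0,0, 0,-40,-152,0,0,0,0, 0,-40,-190,0,0,0,0, 0,-40,-220,0,0,0,0,0,-40,-235,0,0,0,0,0,-40,-235,0,0,0,0]'
python3 - <<'E'
from h import *
s=snap('scene','scene11.png'); t=snap('top','top11.png')
T=dict(large=(612.3,220.4,48),bearing=(497,434.5,48),collar=(649.2,-3,36),small=(628,-228.6,48),bush=(495,-412.7,48))
for n,s in(('scene',s),('top',t)):
    P=cloud(s)
    for k,(x,y,h) in T.items():
        m=(np.hypot(P[...,0]-x,P[...,1]-y)<45)&(abs(P[...,2]-h)<6)
        if m.sum()>10:
            X=P[m]; c=cv2.minEnclosingCircle(X[:,:2].astype(np.float32))
            print(n,k,m.sum(),'off',np.round(np.array(c[0])-[x,y],1),'r',round(c[1],1),'z',np.median(X[:,2]).round(1))
E
```

```text
clock: 26.32
eef_pos: [535.8, 114.5, 186.4]
orientation: [0.994, -0.11, 0.003, -0.001]
contact_force: [0.4, -0.6, 1.0]
gripper_width: 1.001
clock: 26.98
eef_pos: [494.2, -125.9, 182.7]
orientation: [0.994, -0.113, 0.0, 0.001]
contact_force: [-0.7, 0.0, -0.7]
gripper_width: 1.002
scene large 171 off [-0.6  1.1] r 24.8 z 47.5
scene bearing 99 off [ 4.5 -2.1] r 23.4 z 46.8
scene collar 167 off [-0.9  2.1] r 22.1 z 35.4
scene small 169 off [-0.2  1.1] r 19.2 z 47.4
scene bush 215 off [-0.7  2.9] r 21.3 z 47.7
top large 141 off [-1.3  8.9] r 33.8 z 48.4
top bearing 112 off [ 0.8 -3.4] r 23.2 z 47.4
top collar 101 off [-15.3   1.8] r 33.3 z 36.8
top small 65 off [-11.2  -9.5] r 29.2 z 48.3
top bush 106 off [-2.2  0.5] r 21.1 z 48.5
```

View pics/scene11.png

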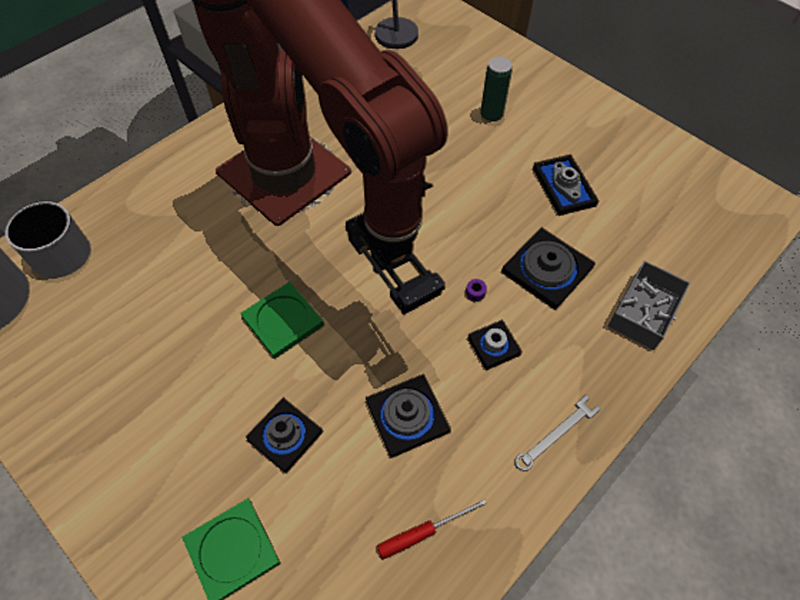

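View pics/top11.png

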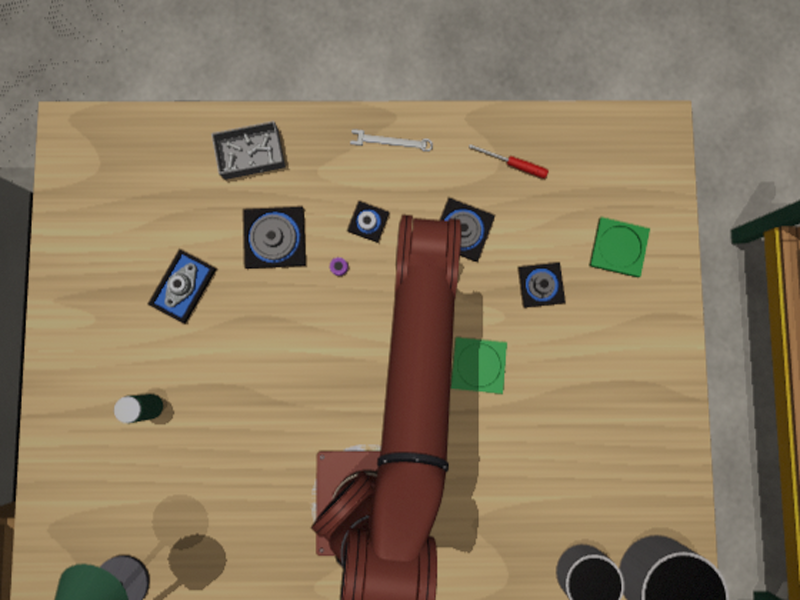

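Both views show all five parts flat inside their trays with blue showing around each. Hub tops measure 46.8–48.5 mm against 48 expected, and the collar 35–37 mm against 36.

```bash
python3 -c "
from bench import manip
print(manip.sign_off())"
```

```text
the job is handed in; nothing more can be done
None
```

I took both stacks apart from the top and laid all five parts in their own trays, then handed the job in at about 27 s of the 115 s allowed. The order was collar, small pulley, bushing, flange bearing (turned 58° to match its tray), large pulley. `sign_off` gave no verdict, so what follows rests on my own last checks.

- **Position:** the scene camera put all parts within about 3 mm of their tray centres, except the bearing at about 5 mm. The limit is 12 mm.
- **Height and level:** tops were within about 1.2 mm of the expected heights in both cameras. In the final pictures every part lay flat in its cut-out. No lean angle was measured.
- **Forces and contact:** readings at the end of each move stayed below about 7 N. The gripper ended open and well clear of everything.

Some checks disagreed or fell short:
- The two cameras differ by up to about 4 mm, so I averaged them for the tray positions.
- The final top-camera fits for the large pulley, collar and small pulley came out 9–15 mm off. Their fitted circles were far too large, from stray points in the fit and, for the small pulley, the arm partly hiding it. The pictures and the scene camera show those three centred, so I discarded those fits.
- The bearing reached its tray floor during the approach, before I had looked. Force and height at that moment were normal.

I viewed 13 pictures of the 14 allowed.

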